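Set out the support posts by height on the brazing fixture bar

ROBOT

A 6-joint arm with a two-finger parallel gripper is mounted at the origin on the work surface. World frame = base frame: x ahead of the robot, y to its left, z up, the work surface at z = 0. Lengths are in mm, angles in rad, forces in N, time in s.
With the tool pointing down it reaches from about 275 to 750 mm from the base axis. Payload 10.2 kg.
Tool frame: the origin (TCP) lies between the finger pads; the fingertips stand 19 mm ahead of it and the grasp point (between the pads) is the TCP; z points along the fingers, y is the line along which they close (so a half turn about z gives the same grasp; the last joint's range is limited). The gripper opens to 85 mm and grips with 20 to 120 N. Pads are 22 mm wide; open, the fingers measure 114 mm over their backs; the gripper's body (76 mm by 85 mm) begins 54 mm behind the grasp point. The pads swing forward as they close: fully open they stand 13 mm farther back than shut.
Start: joints at [-1.365, 0.313, 1.498, -0, 1.331, -0.223], TCP at [218.273, -477.481, 250.294] pointing down, gripper open.
Joint ranges: [-2.94, 2.94], [-0.97, 2.17], [0.19, 2.56], [-1.23, 4.37], [0.02, 3.11], [-2.88, 2.88]. Speed limits (rad/s): [2.39, 2.39, 3.01, 3.14, 3.14, 3.14].

INTERFACE

Orientations are given as a unit quaternion [w, x, y, z].
In Python, from rig import sense, capture, finish_job gives the robot as it stands. The module is installed in compiled form; this text tells all that it offers.
- The arm moves only by the tool move_arm, never from a script. Its argument "moves" is a list of rows, each an object with "turn": the turn, a rotation vector about the tool's x, y, z in rad, a list of three; "translation": the shift along the tool's x, y, z in mm, a list of three; "hand": the opening, from 0 (shut) to 1 (fully open). In form: [{"turn": [wx, wy, wz], "translation": [x, y, z], "hand": hand}, ...]. A call has 1 to 10 rows; each row shifts and turns the commanded pose from where the row before left it, along the tool's axes as they then stand; what a row does not reach is not made up. A row lasts 1/12 s, in which the tool goes at most 41.7 mm and 7.16 degrees, less where a joint would pass 70% of its speed; a pose out of reach is approached as far as the arm can. A call with a gripper value outside its range is refused whole. The fingers move at their own pace and stop on an object; "grip_force" is the grip in N (left out, the last holds). Time passes only in rows, so rows that do not move let the fingers close. It gives the time, the measured TCP pose, the force, the opening and the grip force at its end, in the units of the state.
- sense(): the state, without advancing time (a new reading comes with each control period).
- capture(name): name is "scene" or "top" or "wrist"; returns a dict with "image" (420x560x3 uint8, blue, green, red), "z_map" (420x560 float32, mm along the optical axis (not along the pixel's ray), 0 where there is no reading), "vertical_fov" (degrees; the focal length in pixels is half the picture's height over the tangent of half this angle, whatever the lens; pixels are square), "cx", "cy" (the principal point, pixels), "R" (3x3) and "t" (3): a world point X has camera coordinates R X + t; the wrist camera has in their place "T_tool_cam" (4x4, takes a point from camera to tool coordinates, whose origin is the TCP and whose axes are the flange's). Camera axes: x right, y down, z forward; pixel columns grow to the right and rows downward; lengths in mm; the calibration is good to about 2 mm. A picture is of the moment at which its call begins: read the wrist's pose just before it.
- finish_job(): hands the job in; it is judged then, once.
The state is a dict: "time_s": time; "joints": joint angles; "dq": joint speeds; "tau": joint torques, N m; "eef_pos": TCP position; "ee_rot": TCP orientation; "force": force on the tool from outside, world axes, zero at the start; "wrist_torque": the same for the moment, N m; "grip_width": opening from 0.0 (shut) to 1.0 (fully open); "grip_force": force on a finger pad.
Only numpy, scipy, OpenCV 4.12 (cv2) and the standard library are available. Lean on these libraries where they do the work, as an engineer would, in place of code of your own. Each camera call takes 0.05 s, during which the arm holds its last target. There are 200 camera calls.

TASK

Stand the four support posts upright on the four round marks of the steel fixture bar, one centred on each mark, so that they climb in height from the orange stop to the grey stop: the shortest on the mark next to the orange stop, the tallest on the mark next to the grey stop, ready to carry a sloping pipe for brazing. Leave the firebrick, the sealant gun and the copper pipe where they lie.

Things in the scene. Friction and masses are not known exactly. Their poses are not given: they have to be found in the camera images.
- post_black: Loose round steel support post with a black plastic cap, 40 mm tall in all (the shortest): stem and cap 30 mm across, round foot 44 mm across and 6 mm thick, cap the top 15 mm. Stands upright on the bench at the start. Origin: centre of its underside; z up its axis.
- post_yellow: Loose round steel support post with a yellow plastic cap, 55 mm tall in all (second shortest): stem and cap 30 mm across, round foot 44 mm across and 6 mm thick, cap the top 15 mm. Stands upright on the bench at the start. Origin: centre of its underside; z up its axis.
- post_green: Loose round steel support post with a green plastic cap, 70 mm tall in all (second tallest): stem and cap 30 mm across, round foot 44 mm across and 6 mm thick, cap the top 15 mm. Stands upright on the bench at the start. Origin: centre of its underside; z up its axis.
- post_blue: Loose round steel support post with a blue plastic cap, 85 mm tall in all (the tallest): stem and cap 30 mm across, round foot 44 mm across and 6 mm thick, cap the top 15 mm. Stands upright on the bench at the start. Origin: centre of its underside; z up its axis.
- bar: Flat dark steel fixture bar fixed to the bench, 80 x 350 mm and 10 mm thick, long along its y. Origin: centre of its underside; z up. Four round marks on its top, each a white ring 60 mm across with a grey middle, are centred on its long centre line (x = 0) at y = -105, -35, +35 and +105 mm. An upright stop is fixed at each end of it, at y = +160 and -160 mm; which end has the orange one changes.
- stop_orange: Orange end stop fixed on one end of the bar (either end): block 70 x 22 mm, 30 mm high, standing on the bar. Origin: centre of its underside, on the bar's top face; axes parallel to the bar's. The four marks lie 55, 125, 195 and 265 mm from it along the bar.
- stop_grey: Grey end stop fixed on one end of the bar (either end): block 70 x 22 mm, 30 mm high, standing on the bar. Origin: centre of its underside, on the bar's top face; axes parallel to the bar's. The four marks lie 55, 125, 195 and 265 mm from it along the bar.
- firebrick: Bystander: cream firebrick 215 x 102 x 64 mm lying on the bench, to the robot's right. Origin: centre of its underside.
- sealant_gun: Bystander: black and white sealant gun lying on the bench to the robot's left, about 410 mm long, tube 50 mm across along its x. Origin: under the tube.
- copper_elbow: Bystander: bent piece of 15 mm copper pipe, arms about 195 and 60 mm, lying beyond the bar. Origin: under the long arm.

How it is judged:
By the outcome, as a careful person would: the job done as asked, in the order asked, and still so for the second after the job is handed in, with the robot touching nothing.
It also fails if it takes over 106 s, if anything falls off the work surface, if the arm or the gripper's body presses on something with over 40 N, if the wrist force passes 120 N, or if a joint passes its speed limit or range.

## Working session

There is one attempt and no reset: what is moved stays moved. The work goes in short steps, Python scripts to look and compute and a tool call to move; the robot and the scene stay as the last step left them, time stands still between calls to the robot, and variables do not carry over. Pictures are saved under pics/ and viewed, at most 14 in all, crops included, and the job is handed in when it is done.

Besides the shell and the picture viewer there is one more tool, called after "Emit:" as a command line: name --argument value ..., lists and objects as JSON in quotes. move_arm: Moves the arm, as the interface text tells. Its arguments: {"type":"object","properties":{"moves":{"type":"array","items":{"type":"object","properties":{"turn":{"type":"array","items":{"type":"number"}},"translation":{"type":"array","items":{"type":"number"}},"hand":{"type":"number"}}}},"grip_force":{"type":"number"}},"required":["moves"]}

```bash
mkdir -p pics; cat > h.py <<'E'
import numpy as np, cv2
from rig import sense, capture
def world(c,u,v,z=None):
    f=210/np.tan(np.radians(c['vertical_fov'])/2)
    d=np.array([(u-c['cx'])/f,(v-c['cy'])/f,1.0]); R=np.array(c['R']);t=np.array(c['t'])
    return R.T@(d*(c['z_map'][int(v),int(u)])-t) if z is None else (lambda o,r:o+r*(z-o[2])/r[2])(-R.T@t,R.T@d)
def P(c):
    f=210/np.tan(np.radians(c['vertical_fov'])/2)
    vv,uu=np.mgrid[:420,:560]
    d=np.stack([(uu-c['cx'])/f,(vv-c['cy'])/f,np.ones_like(uu)],-1)*c['z_map'][...,None]
    return (d-np.array(c['t']))@np.array(c['R'])
E
python3 - <<'E'
from h import *
import pickle
s=sense();print(s)
for n in('top','scene'):
    c=capture(n);cv2.imwrite(f'pics/{n}0.png',cv2.resize(c['image'],(784,588),interpolation=cv2.INTER_CUBIC))
    pickle.dump(c,open(n+'.pkl','wb'));print(n,c['vertical_fov'],c['cx'],c['cy'],c['R'],c['t'])
E
```

```text
{'time_s': 0.0, 'joints': array([-1.36539499e+00,  3.13432395e-01,  1.49843192e+00,  2.32507706e-07,
        1.33101171e+00, -2.23403542e-01]), 'dq': array([-0.00022183,  0.00016995,  0.00146961,  0.001074  , -0.0005027 ,
        0.00109614]), 'tau': array([ 1.90163206e-03, -4.12262714e+01, -2.59743744e+01, -3.29406510e-05,
        4.12361172e-03, -1.29718777e-05]), 'eef_pos': array([ 218.22490967, -477.23847508,  249.74601827]), 'ee_rot': array([-6.41658877e-04,  9.77103513e-01,  2.12763516e-01,  5.88870810e-06]), 'force': array([ 0.31331061,  0.04872667, -0.37645105]), 'wrist_torque': array([ 0.04080178, -0.0111392 ,  0.00603765]), 'grip_force': 0.0, 'grip_width': 0.9984747189155628}
top 52.64614813000794 276.3813774351157 209.4478613217018 [[ 0.02639173 -0.99956905  0.01285302]
 [-0.99651539 -0.02732444 -0.07880641]
 [ 0.07912365 -0.01072839 -0.99680708]] [ -20.21405891  633.95340146 1071.75612452]
scene 44.94805818764448 285.27995071648957 207.08503045075597 [[ 0.64577282  0.76327152 -0.01985045]
 [ 0.57208249 -0.50090646 -0.64947236]
 [-0.50566697  0.4080555  -0.76012605]] [-400.44343206 -305.44983437 1506.43049983]
```

View pics/top0.png

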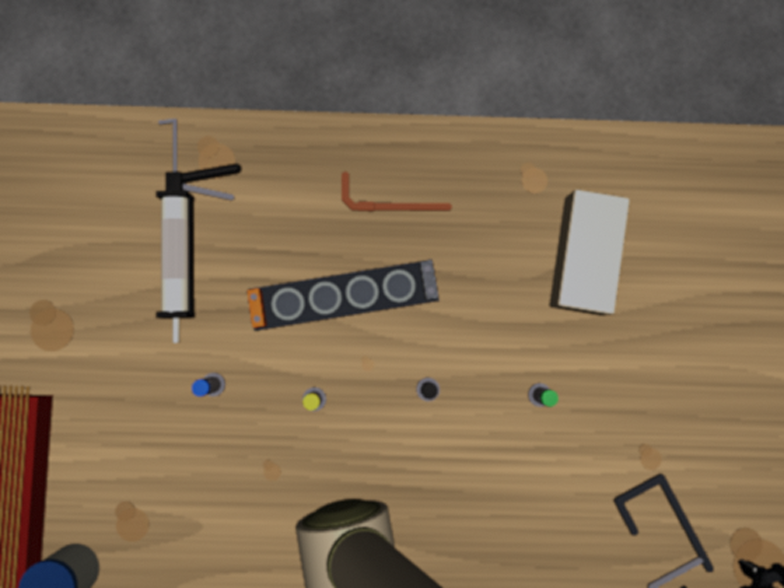

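View pics/scene0.png

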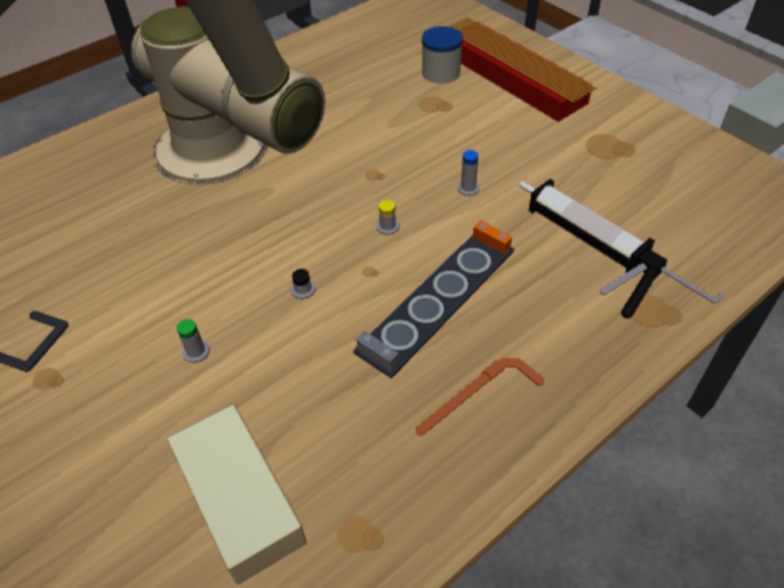

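The top view shows orange stop at left, (255,308), and grey at right, (429,280). The marks are at (288,304), (324,298), (362,291) and (399,286). The caps are blue (201,388), yellow (312,402), black (428,390) and green (549,398). In the scene view the caps are blue (470,157), yellow (387,207), black (301,276) and green (187,327), and the marks are (473,261), (450,284), (425,308) and (399,334).

```bash
python3 - <<'E'
from h import *
import pickle
np.set_printoptions(precision=1,suppress=True)
T=pickle.load(open('top.pkl','rb'));S=pickle.load(open('scene.pkl','rb'))
def ray(c,U,V):
    u,v=(U+.5)/1.4-.5,(V+.5)/1.4-.5
    o=-c['R'].T@c['t'];r=world(c,u,v,0)-o;return o,r/np.linalg.norm(r)
def tri(a,b):
    (o1,r1),(o2,r2)=ray(T,*a),ray(S,*b)
    k=np.linalg.lstsq(np.c_[r1,-r2],o2-o1,rcond=None)[0]
    p,q=o1+k[0]*r1,o2+k[1]*r2;return (p+q)/2,np.linalg.norm(p-q)
PT,PS=P(T),P(S)
caps=dict(blue=((201,388),(470,157)),yellow=((312,402),(387,207)),black=((428,390),(301,271)),green=((549,398),(187,327)))
for n,(a,b) in caps.items():
    p,e=tri(a,b);print(n,'tri',p,e)
    for m,c in((PT,T),(PS,S)):
        near=(np.hypot(m[...,0]-p[0],m[...,1]-p[1])<30)&(c['z_map']>0)
        top=np.percentile(m[near][:,2],99); q=m[near&(m[...,2]>top-4)]
        print('  top',top,len(q),(q.min(0)+q.max(0))/2,np.ptp(q,axis=0))
M=[((288,304),(473,261)),((324,298),(450,284)),((362,291),(425,308)),((399,286),(399,334))]
for a,b in M:
    p,e=tri(a,b);print('mark',p,e)
    for c in(T,S):
        m=PT if c is T else PS; U=a if c is T else b
        print('   depth',world(c,(U[0]+.5)/1.4-.5,(U[1]+.5)/1.4-.5))
        d=np.hypot(m[...,0]-p[0],m[...,1]-p[1]); w=(d<36)&(c['image'].min(2)>105)&(c['z_map']>0)&(c['image'].max(2).astype(int)-c['image'].min(2)<40)
        vv,uu=np.nonzero(w)
        if len(uu)>8:
            el=cv2.fitEllipse(np.c_[uu,vv].astype(np.float32));print('   ring',len(uu),world(c,*el[0],z=10),el[1])
E
```

```text
blue tri [457.3 314.6  77.7] 0.37367319174532754
  top 88.4796486367269 79 [459.2 313.7  87.2] [26.4 25.8  5.3]
  top 85.98135812008773 58 [459.6 313.6  84.7] [30.5 29.7  5.3]
yellow tri [435.9 126.   50.3] 1.610885874847616
  top 58.45272704857798 71 [437.2 126.5  56.8] [27.2 25.   4.7]
  top 56.46725565753736 64 [437.9 125.6  55.4] [29.  29.   5.5]
black tri [460.9 -81.3  48.3] 2.2102439943407517
  top 43.04590949462203 77 [460.9 -83.3  41.4] [27.7 28.   4.6]
  top 41.79499273531036 79 [460.4 -85.6  40.3] [28.6 29.1  5. ]
green tri [ 454.5 -291.9   66.7] 0.03534841373787695
  top 73.51846055038253 74 [ 454.1 -291.8   72.4] [26.8 26.9  5.9]
  top 72.06936318524758 100 [ 456.8 -293.5   70.6] [31.1 27.   4.8]
mark [610.3 180.7   7.9] 1.4593479884513583
   depth [610.6 180.8  11.2]
   ring 144 [611.7 181.8  10. ] (20.243892669677734, 20.522205352783203)
   depth [609.5 180.5   7.2]
   ring 134 [610.4 180.8  10. ] (15.728778839111328, 21.448532104492188)
mark [623.1 113.6   7.5] 2.340873031424391
   depth [623.4 114.   14. ]
   ring 139 [624.7 113.3  10. ] (20.299888610839844, 20.403074264526367)
   depth [623.1 112.    8.5]
   ring 147 [623.6 112.1  10. ] (16.62542152404785, 22.03511619567871)
mark [637.8  42.8  12.5] 2.427596875077073
   depth [638.7  43.8   9.9]
   ring 141 [637.8  44.3  10. ] (20.0578670501709, 20.390640258789062)
   depth [635.9  42.8  10.6]
   ring 159 [636.4  43.4  10. ] (17.655170440673828, 22.796396255493164)
mark [649.7 -25.5  11.5] 0.8026954532429671
   depth [649.9 -25.1  11.5]
   ring 141 [651.2 -24.4  10. ] (20.10019874572754, 20.404735565185547)
   depth [650.5 -26.7  13.3]
   ring 177 [649.8 -25.5  10. ] (18.964754104614258, 23.25495719909668)
```

Emit:
move_arm --moves '[{"turn": [0,0,-0.12],"translation": [0,0,0],"hand": 1},{"turn": [0,0,-0.12],"translation": [0,0,0],"hand": 1},{"turn": [0,0,-0.12],"translation": [0,0,0],"hand": 1},{"turn": [0,0,-0.12],"translation": [0,0,0],"hand": 1},{"turn": [0,0,-0.12],"translation": [0,0,0],"hand": 1},{"turn": [0,0,-0.12],"translation": [0,0,0],"hand": 1},{"turn": [0,0,-0.12],"translation": [0,0,0],"hand": 1},{"turn": [0,0,-0.12],"translation": [0,0,0],"hand": 1},{"turn": [0,0,-0.12],"translation": [0,0,0],"hand": 1},{"turn": [0,0,-0.12],"translation": [0,0,0],"hand": 1}]' --grip_force 40

```text
time_s: 0.93
eef_pos: [218.2, -477.3, 249.9]
ee_rot: [-0.0, 0.684, 0.729, 0.0]
force: [0.9, -0.1, -0.2]
grip_width: 0.999
grip_force: 0.0
```

Emit:
move_arm --moves '[{"turn": [0,0,-0.12],"translation": [0,0,0],"hand": 1},{"turn": [0,0,-0.012],"translation": [0,0,0],"hand": 1},{"turn": [0,0,0],"translation": [0,0,0],"hand": 1}]'

```text
time_s: 1.18
eef_pos: [218.3, -477.4, 250.0]
ee_rot: [-0.0, 0.638, 0.77, 0.0]
force: [-0.3, 0.4, 0.5]
grip_width: 1.002
grip_force: 0.0
```

```bash
cat > d.py <<'E'
import sys; from h import *
from scipy.spatial.transform import Rotation as Ro
def R():
    return Ro.from_quat(np.roll(sense()['ee_rot'],-1))
if __name__=='__main__':
    s=sense();r=R();p=np.array([float(x) for x in sys.argv[1:4]])
    y=r.as_matrix()[:,1]; print('t',round(s['time_s'],2),'tcp',s['eef_pos'].round(1),'yaw_y',np.degrees(np.arctan2(y[1],y[0])).round(2),'tilt',r.as_matrix()[:,2].round(4),'F',s['force'].round(1),'grip',round(s['grip_width'],3),round(s['grip_force'],1))
    print('tool delta',(r.inv().apply(p-s['eef_pos'])).round(1))
E
python3 d.py 460.6 -84.5 120
```

```text
t 1.18 tcp [ 218.3 -477.4  250. ] yaw_y 10.74 tilt [-1.e-04  6.e-04 -1.e+00] F [-0.3  0.4  0.5] grip 1.002 0.0
tool delta [340.8 311.3 130.2]
```

Emit:
move_arm --moves '[{"turn": [0,0,0],"translation": [26,24,8],"hand": 1},{"turn": [0,0,0],"translation": [26,24,8],"hand": 1},{"turn": [0,0,0],"translation": [26,24,8],"hand": 1},{"turn": [0,0,0],"translation": [26,24,8],"hand": 1},{"turn": [0,0,0],"translation": [26,24,8],"hand": 1},{"turn": [0,0,0],"translation": [26,24,8],"hand": 1},{"turn": [0,0,0],"translation": [26,24,8],"hand": 1},{"turn": [0,0,0],"translation": [26,24,8],"hand": 1},{"turn": [0,0,0],"translation": [26,24,8],"hand": 1},{"turn": [0,0,0],"translation": [26,24,8],"hand": 1}]'

```text
time_s: 2.02
eef_pos: [405.5, -175.2, 170.0]
ee_rot: [0.0, 0.638, 0.77, 0.0]
force: [0.1, -0.7, -0.2]
grip_width: 1.001
grip_force: 0.0
```

Emit:
move_arm --moves '[{"turn": [0,0,0],"translation": [27,24,6],"hand": 1},{"turn": [0,0,0],"translation": [27,24,6],"hand": 1},{"turn": [0,0,0],"translation": [26.8,23.3,8],"hand": 1},{"turn": [0,0,0],"translation": [0,0,0],"hand": 1},{"turn": [0,0,0],"translation": [0,0,0],"hand": 1}]'

```text
time_s: 2.43
eef_pos: [459.8, -82.7, 149.8]
ee_rot: [-0.0, 0.637, 0.771, -0.0]
force: [-0.0, -0.5, -0.4]
grip_width: 0.996
grip_force: 0.0
```

```bash
python3 d.py 460.6 -84.5 29; cat > w.py <<'E'
import sys; from h import *
from d import R
def wrist():
    s=sense();r=R().as_matrix();c=capture('wrist');T=np.array(c['T_tool_cam'])
    Rwc=r@T[:3,:3];o=s['eef_pos']+r@T[:3,3]
    c['R']=Rwc.T;c['t']=-Rwc.T@o;return c
def top_of(c,x,y,h=4,rad=30,zmax=100):
    m=P(c);near=(np.hypot(m[...,0]-x,m[...,1]-y)<rad)&(c['z_map']>0)&(m[...,2]<zmax)
    t=np.percentile(m[near][:,2],97);q=m[near&(abs(m[...,2]-t)<h)]
    return t,(q.min(0)+q.max(0))/2,np.ptp(q,axis=0)
if __name__=='__main__':
    np.set_printoptions(precision=1,suppress=True)
    c=wrist();cv2.imwrite(sys.argv[3],c['image']);print(*top_of(c,float(sys.argv[1]),float(sys.argv[2])))
E
python3 w.py 460.6 -84.5 pics/w1.png
```

```text
t 2.43 tcp [459.8 -82.7 149.8] yaw_y 10.9 tilt [-1.e-03  3.e-04 -1.e+00] F [-0.  -0.5 -0.4] grip 0.996 0.0
tool delta [ -2.    0.6 120.8]
40.38056735491283 [457.  -82.9  39.3] [29.4 29.4  5.7]
```

View pics/w1.png

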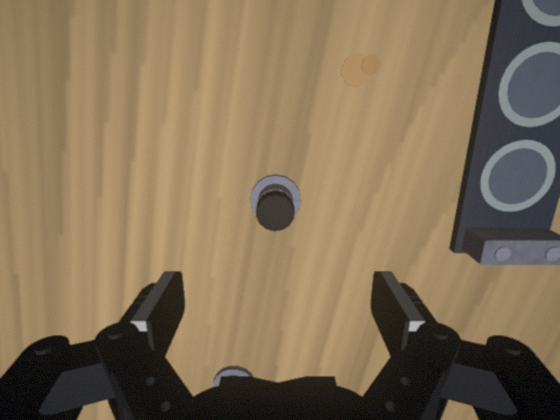

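The black cap shows at (275,210), midway between the open fingers, which agrees with the fixed cameras to within 3 mm.

Emit:
move_arm --moves '[{"turn": [0,0,0],"translation": [-0.2,0,30],"hand": 1},{"turn": [0,0,0],"translation": [-0.2,0,30],"hand": 1},{"turn": [0,0,0],"translation": [-0.4,0,30],"hand": 1},{"turn": [0,0,0],"translation": [0,0,20],"hand": 1},{"turn": [0,0,0],"translation": [0,0,10],"hand": 1},{"turn": [0,0,0],"translation": [0,0,0],"hand": 1},{"turn": [0,0,0],"translation": [0,0,0],"hand": 0},{"turn": [0,0,0],"translation": [0,0,0],"hand": 0},{"turn": [0,0,0],"translation": [0,0,0],"hand": 0},{"turn": [0,0,0],"translation": [0,0,0],"hand": 0}]'

```text
time_s: 3.32
eef_pos: [460.3, -85.1, 31.3]
ee_rot: [0.001, 0.637, 0.771, 0.0]
force: [0.4, -0.1, -0.1]
grip_width: 0.455
grip_force: 0.0
```

Emit:
move_arm --moves '[{"turn": [0,0,0],"translation": [0,0,0],"hand": 0},{"turn": [0,0,0],"translation": [0,0,0],"hand": 0},{"turn": [0,0,0],"translation": [0,0,0],"hand": 0},{"turn": [0,0,0],"translation": [0,0,0],"hand": 0},{"turn": [0,0,0],"translation": [0,0,0],"hand": 0},{"turn": [0,0,0],"translation": [0,0,0],"hand": 0}]'

```text
time_s: 3.82
eef_pos: [460.0, -85.0, 31.2]
ee_rot: [0.0, 0.637, 0.771, 0.0]
force: [-2.8, -1.0, 7.8]
grip_width: 0.343
grip_force: 39.0
```

```bash
python3 d.py 611 181.3 120
```

```text
t 3.82 tcp [460.  -85.   31.2] yaw_y 10.9 tilt [ 8.e-04 -6.e-04 -1.e+00] F [-2.8 -1.   7.8] grip 0.343 39.0
tool delta [232.9 198.7 -88.8]
```

Emit:
move_arm --moves '[{"turn": [0,0,0],"translation": [0,0,-20],"hand": 0},{"turn": [0,0,0],"translation": [0,0,-35],"hand": 0},{"turn": [0,0,0],"translation": [12.9,10.7,-15],"hand": 0},{"turn": [0,0,0],"translation": [26,22,0],"hand": 0},{"turn": [0,0,0],"translation": [26,22,0],"hand": 0},{"turn": [0,0,0],"translation": [26,22,0],"hand": 0},{"turn": [0,0,0],"translation": [26,22,0],"hand": 0},{"turn": [0,0,0],"translation": [26,22,0],"hand": 0},{"turn": [0,0,0],"translation": [26,22,0],"hand": 0},{"turn": [0,0,0],"translation": [26,22,0],"hand": 0}]'

```text
time_s: 4.65
eef_pos: [585.0, 139.5, 100.3]
ee_rot: [-0.0, 0.637, 0.771, -0.0]
force: [0.1, -1.0, -1.5]
grip_width: 0.339
grip_force: 40.4
```

Emit:
move_arm --moves '[{"turn": [0,0,0],"translation": [22,19,0],"hand": 0},{"turn": [0,0,0],"translation": [16,15,0],"hand": 0},{"turn": [0,0,0],"translation": [0,0,0],"hand": 0},{"turn": [0,0,0],"translation": [0,0,0],"hand": 0},{"turn": [0,0,0],"translation": [0,0,0],"hand": 0}]'

```text
time_s: 5.07
eef_pos: [610.4, 181.0, 100.0]
ee_rot: [-0.0, 0.637, 0.771, -0.0]
force: [-0.4, -0.9, -2.7]
grip_width: 0.338
grip_force: 40.4
```

```bash
python3 d.py 611 181.3 41.2; python3 w.py 611 181 pics/w2.png
```

```text
t 5.07 tcp [610.4 181.  100. ] yaw_y 10.88 tilt [-1.1e-03 -3.0e-04 -1.0e+00] F [-0.4 -0.9 -2.7] grip 0.338 40.4
tool delta [ 0.2  0.7 58.8]
98.34499174287073 [608.5 190.2  97.2] [54.8 16.5  5.6]
```

View pics/w2.png

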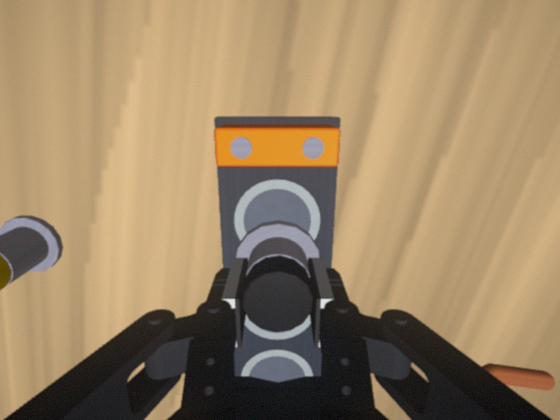

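Black cap in hand is centred near (278,295); the mark-1 ring spans columns 235–321 with its top at row 180.

```bash
python3 - <<'E'
from w import *
np.set_printoptions(precision=1,suppress=True)
c=wrist();r=R().as_matrix();p=sense()['eef_pos']
print('cap',world(c,278,295),world(c,278,295,108.8), 'tool', r.T@(world(c,278,295,108.8)-p))
for u,v in((240,295),(317,295),(278,257),(278,330)): print(u,v,r.T@(world(c,u,v,108.8)-p))
for u,v in((235,217),(321,217),(278,180)): print(u,v,world(c,u,v,10), r.T@(world(c,u,v,10)-p))
E
```

```text
cap [609. 186. 108.] [608.9 186.5 108.8] tool [ 6.2 -0.5 -8.4]
240 295 [  6.2 -15.9  -8.4]
317 295 [ 6.2 15.3 -8.5]
278 257 [23.3 -0.5 -8.4]
278 330 [-10.9  -0.5  -8.4]
235 217 [580.  178.9  10. ] [  4.1 -30.3  90.4]
321 217 [638.7 190.1  10. ] [ 4.2 29.5 90.3]
278 180 [604.4 210.4  10. ] [30.5 -0.4 90.4]
```

```bash
cat > inhand.py <<'E'
from w import *
import sys
np.set_printoptions(precision=1,suppress=True)
c=wrist();r=R().as_matrix();p=sense()['eef_pos']
m=(P(c)-p)@r
x0,x1=float(sys.argv[1]),float(sys.argv[2])   # tool-z window of cap top
k=(m[...,2]>x0)&(m[...,2]<x1)&(abs(m[...,1])<16)&(abs(m[...,0])<40)&(c['z_map']>0)
q=m[k];print(len(q),np.percentile(q,[1,50,99],axis=0))
im=cv2.resize(c['image'][230:370,180:380],(800,560),interpolation=cv2.INTER_CUBIC)
im=np.clip(im.astype(float)*2,0,255);cv2.imwrite(sys.argv[3],im)
E
python3 inhand.py -13 -4 pics/w3.png
```

```text
3997 [[-11.  -15.2 -12.2]
 [  4.2  -0.5  -8.2]
 [ 16.7  14.7  -4.3]][ WARN:0@1.169] global loadsave.cpp:1063 imwrite_ Unsupported depth image for selected encoder is fallbacked to CV_8U.
```

View pics/w3.png

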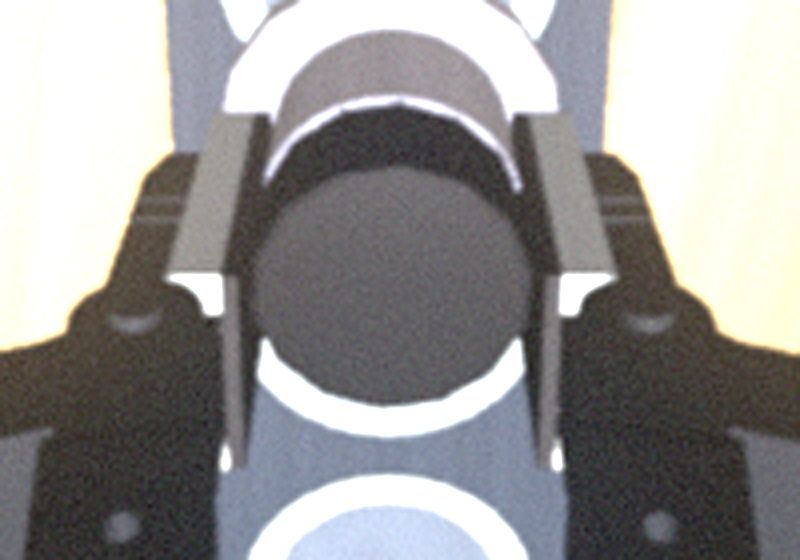

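The cap top centre is at crop (392,286), which is +2.5 mm in tool x. The mark centre is near +0.4, so I shift by -2 and lower.

Emit:
move_arm --moves '[{"turn": [0,0,0],"translation": [-2,0.4,20],"hand": 0},{"turn": [0,0,0],"translation": [0,0,20],"hand": 0},{"turn": [0,0,0],"translation": [0,0,10],"hand": 0},{"turn": [0,0,0],"translation": [0,0,5],"hand": 0},{"turn": [0,0,0],"translation": [0,0,2],"hand": 0},{"turn": [0,0,0],"translation": [0,0,0],"hand": 0},{"turn": [0,0,0],"translation": [0,0,0],"hand": 0}]'

```text
time_s: 5.8
eef_pos: [612.2, 179.5, 44.3]
ee_rot: [0.001, 0.637, 0.771, 0.001]
force: [0.4, -0.2, -1.3]
grip_width: 0.334
grip_force: 40.4
```

```bash
python3 d.py 611 181.3 41.2
```

```text
t 5.8 tcp [612.2 179.5  44.3] yaw_y 10.88 tilt [ 1.5e-03  2.0e-04 -1.0e+00] F [ 0.4 -0.2 -1.3] grip 0.334 40.4
tool delta [ 2.  -0.8  3.1]
```

Emit:
move_arm --moves '[{"turn": [0,0,0],"translation": [0,-0.5,1.5],"hand": 0},{"turn": [0,0,0],"translation": [0,0,1],"hand": 0},{"turn": [0,0,0],"translation": [0,0,0.5],"hand": 0},{"turn": [0,0,0],"translation": [0,0,0],"hand": 0},{"turn": [0,0,0],"translation": [0,0,0],"hand": 0}]'

```text
time_s: 6.22
eef_pos: [611.4, 179.5, 41.3]
ee_rot: [0.0, 0.637, 0.771, 0.0]
force: [-2.6, -0.5, 5.5]
grip_width: 0.339
grip_force: 41.2
```

```bash
python3 d.py 611 181.3 41.2
```

```text
t 6.22 tcp [611.4 179.5  41.3] yaw_y 10.89 tilt [ 9.e-04  1.e-04 -1.e+00] F [-2.6 -0.5  5.5] grip 0.339 41.2
tool delta [ 1.8 -0.1  0.1]
```

Emit:
move_arm --moves '[{"turn": [0,0,0],"translation": [0,0,0],"hand": 1},{"turn": [0,0,0],"translation": [0,0,0],"hand": 1},{"turn": [0,0,0],"translation": [0,0,0],"hand": 1},{"turn": [0,0,0],"translation": [0,0,0],"hand": 1},{"turn": [0,0,0],"translation": [0,0,0],"hand": 1},{"turn": [0,0,0],"translation": [0,0,-15],"hand": 1},{"turn": [0,0,0],"translation": [0,0,-30],"hand": 1},{"turn": [0,0,0],"translation": [0,0,-30],"hand": 1},{"turn": [0,0,0],"translation": [0,0,-30],"hand": 1},{"turn": [0,0,0],"translation": [0,-35,-10],"hand": 1}]'

```text
time_s: 7.05
eef_pos: [582.1, 173.1, 160.5]
ee_rot: [0.004, 0.637, 0.771, 0.004]
force: [1.2, 0.4, 0.8]
grip_width: 1.001
grip_force: 0.0
```

Emit:
move_arm --moves '[{"turn": [0,0,0],"translation": [-4,-35,0],"hand": 1},{"turn": [0,0,0],"translation": [-5,-35,0],"hand": 1},{"turn": [0,0,0],"translation": [-5,-35,0],"hand": 1},{"turn": [0,0,0],"translation": [-5,-26,0],"hand": 1},{"turn": [0,0,0],"translation": [0,-15,0],"hand": 1},{"turn": [0,0,0],"translation": [0,0,0],"hand": 1},{"turn": [0,0,0],"translation": [0,0,0],"hand": 1}]'

```text
time_s: 7.63
eef_pos: [437.4, 126.6, 155.8]
ee_rot: [0.0, 0.637, 0.771, 0.0]
force: [0.5, -0.0, -0.3]
grip_width: 1.002
grip_force: 0.0
```

```bash
python3 d.py 437.5 126 42; python3 w.py 437.5 126 pics/w4.png; python3 - <<'E'
from h import *
np.set_printoptions(precision=1,suppress=True)
for n in('top','scene'):
    c=capture(n);m=P(c);k=(np.hypot(m[...,0]-611,m[...,1]-181)<30)&(m[...,2]>45)&(c['z_map']>0);q=m[k];print(n,len(q),(q.min(0)+q.max(0))/2,np.ptp(q,axis=0))
E
```

```text
t 7.63 tcp [437.4 126.6 155.8] yaw_y 10.87 tilt [ 1.3e-03  1.0e-04 -1.0e+00] F [ 0.5 -0.  -0.3] grip 1.002 0.0
tool delta [ -0.6  -0.2 113.8]
55.454112806954214 [434.1 127.7  54.1] [29.5 29.4  4.9]
top 110 [612.  180.4  50.8] [27.7 28.2 11.1]
scene 95 [614.1 179.5  49. ] [28.5 33.3  7.9]
```

Emit:
move_arm --moves '[{"turn": [0,0,0],"translation": [1,-1,30],"hand": 1},{"turn": [0,0,0],"translation": [0.5,0,30],"hand": 1},{"turn": [0,0,0],"translation": [0,0,30],"hand": 1},{"turn": [0,0,0],"translation": [0,0,17],"hand": 1},{"turn": [0,0,0],"translation": [0,0,8],"hand": 1},{"turn": [0,0,0],"translation": [0,0,0],"hand": 1},{"turn": [0,0,0],"translation": [0,0,0],"hand": 0},{"turn": [0,0,0],"translation": [0,0,0],"hand": 0},{"turn": [0,0,0],"translation": [0,0,0],"hand": 0},{"turn": [0,0,0],"translation": [0,0,0],"hand": 0}]'

```text
time_s: 8.62
eef_pos: [436.3, 127.9, 41.2]
ee_rot: [0.001, 0.637, 0.771, 0.001]
force: [0.3, 0.1, -0.0]
grip_width: 0.451
grip_force: 0.0
```

Emit:
move_arm --moves '[{"turn": [0,0,0],"translation": [0,0,0],"hand": 0},{"turn": [0,0,0],"translation": [0,0,0],"hand": 0},{"turn": [0,0,0],"translation": [0,0,0],"hand": 0},{"turn": [0,0,0],"translation": [0,0,0],"hand": 0},{"turn": [0,0,0],"translation": [0,0,0],"hand": 0},{"turn": [0,0,0],"translation": [0,0,0],"hand": 0}]'

```text
time_s: 9.12
eef_pos: [436.0, 127.9, 41.1]
ee_rot: [0.0, 0.637, 0.771, 0.0]
force: [-2.7, -0.6, 7.2]
grip_width: 0.34
grip_force: 39.2
```

```bash
python3 d.py 624.1 112.7 115
```

```text
t 9.12 tcp [436.  127.9  41.1] yaw_y 10.89 tilt [ 8.e-04 -0.e+00 -1.e+00] F [-2.7 -0.6  7.2] grip 0.34 39.2
tool delta [-50.5 181.9 -73.7]
```

Emit:
move_arm --moves '[{"turn": [0,0,0],"translation": [0,0,-20],"hand": 0},{"turn": [0,0,0],"translation": [0,0,-30],"hand": 0},{"turn": [0,0,0],"translation": [0,0,-24],"hand": 0},{"turn": [0,0,0],"translation": [-8,30,0],"hand": 0},{"turn": [0,0,0],"translation": [-9,35,0],"hand": 0},{"turn": [0,0,0],"translation": [-9,35,0],"hand": 0},{"turn": [0,0,0],"translation": [-9,35,0],"hand": 0},{"turn": [0,0,0],"translation": [-9,30,0],"hand": 0},{"turn": [0,0,0],"translation": [-6.5,17,0],"hand": 0},{"turn": [0,0,0],"translation": [0,0,0],"hand": 0}]'

```text
time_s: 9.95
eef_pos: [626.4, 111.7, 113.5]
ee_rot: [0.0, 0.637, 0.771, 0.0]
force: [-0.2, -0.3, -3.1]
grip_width: 0.337
grip_force: 41.0
```

Emit:
move_arm --moves '[{"turn": [0,0,0],"translation": [0,0,0],"hand": 0},{"turn": [0,0,0],"translation": [0,0,0],"hand": 0},{"turn": [0,0,0],"translation": [0,0,0],"hand": 0}]'

```text
time_s: 10.2
eef_pos: [623.1, 113.0, 114.3]
ee_rot: [-0.0, 0.637, 0.771, -0.0]
force: [0.2, -0.0, -2.9]
grip_width: 0.342
grip_force: 41.0
```

```bash
cat > ih2.py <<'E'
# in-hand cap by colour + depth; usage hue_lo hue_hi captop_toolz
from w import *
np.set_printoptions(precision=1,suppress=True)
lo,hi,tz=map(float,sys.argv[1:4]);c=wrist();r=R().as_matrix();p=sense()['eef_pos']
h=cv2.cvtColor(c['image'],cv2.COLOR_BGR2HSV);m=(P(c)-p)@r
k=(h[...,0]>=lo)&(h[...,0]<=hi)&(h[...,1]>90)&(abs(m[...,2]-tz)<3)&(np.hypot(m[...,0],m[...,1])<35)&(c['z_map']>0)
k=cv2.morphologyEx(k.astype(np.uint8),cv2.MORPH_OPEN,np.ones((3,3)))
vv,uu=np.nonzero(k);el=cv2.fitEllipse(cv2.convexHull(np.c_[uu,vv].astype(np.int32)))
q=r.T@((lambda o,d:o+d*((p[2]-tz)-o[2])/d[2])(-c['R'].T@c['t'],world(c,*el[0],0)+c['R'].T@c['t'])-p)
print(len(uu),el,'tool',q,'median toolz',np.median(m[...,2][k>0]))
# mark ring
W=P(c);g=c['image'].astype(int)
k=(abs(m[...,2]-(p[2]-10))<5)&(g.min(2)>105)&(g.max(2)-g.min(2)<40)&(np.hypot(m[...,0],m[...,1])<36)&(c['z_map']>0)
vv,uu=np.nonzero(k);pts=np.array([r.T@(world(c,u,v,10.)-p) for u,v in zip(uu,vv)])
if len(pts):
    from scipy.optimize import least_squares
    s=least_squares(lambda a:np.hypot(pts[:,0]-a[0],pts[:,1]-a[1])-27,[0,0],loss='soft_l1');print('mark',len(pts),s.x,'rms',np.sqrt(np.mean(s.fun**2)))
cv2.imwrite(sys.argv[4],c['image'])
E
python3 d.py 624.1 112.7 51.1; python3 ih2.py 20 40 -14 pics/w5.png
```

```text
t 10.2 tcp [623.1 113.  114.3] yaw_y 10.91 tilt [-9.e-04  1.e-04 -1.e+00] F [ 0.2 -0.  -2.9] grip 0.342 41.0
tool delta [-0.5  1.  63.2]
3796 ((278.6155090332031, 311.03692626953125), (63.85079574584961, 87.8001937866211), 85.83131408691406) tool [  2.5  -0.3 -14. ] median toolz -13.227004032938009
mark 3153 [-8.  -0.9] rms 7.384497096850675
```

View pics/w5.png

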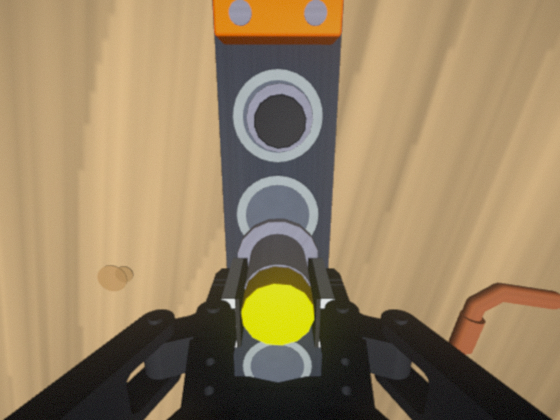

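Black stands inside its ring: ring at cols 234–322, foot at 247–315, so it is about 2 mm off towards +tool y. The yellow cap spans cols 241–315 with its bottom at row 345. A crop will show the cap's edge.

```bash
python3 - <<'E'
import cv2
i=cv2.imread('pics/w5.png');cv2.imwrite('pics/w5c.png',cv2.resize(i[60:360,180:380],(400,600))) if 0 else None
a=cv2.resize(i[60:170,220:340],(390,357),interpolation=3);b=cv2.resize(i[260:370,220:340],(390,357),interpolation=3)
cv2.imwrite('pics/w5c.png',cv2.hconcat([a,b]))
E
```

```text
(no output)
```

View pics/w5c.png

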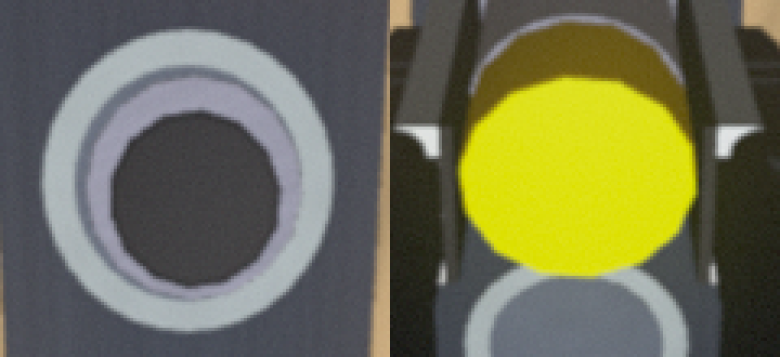

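```bash
cat > px.py <<'E'
from w import *
np.set_printoptions(precision=1,suppress=True)
def go(pts):
    c=wrist();r=R().as_matrix();p=sense()['eef_pos']
    for u,v,z in pts: print(u,v,z,r.T@(world(c,u,v,float(z) if z<0 or z>0 else 10.)-p), world(c,u,v))
go([tuple(map(float,a.split(','))) for a in sys.argv[1:]])
E
# cap top z = 114.3+13.9
python3 px.py 277.8,314,128.2 241.5,314,128.2 314,314,128.2 278,283,128.2 278,345,128.2 237,213,10 318,213,10 278,176.5,10 234,115.5,10 322,115.5,10 278,69,10 278,162,10
```

```text
277.8 314.0 128.2 [  0.8  -0.6 -13.6] [622.6 113.6 128.3]
241.5 314.0 128.2 [  0.8 -15.  -13.6] [608.5 110.7 128. ]
314.0 314.0 128.2 [  0.8  13.7 -13.6] [636.7 116.4 128.4]
278.0 283.0 128.2 [ 14.8  -0.6 -13.6] [620.3 126.3 126.5]
278.0 345.0 128.2 [-14.2  -0.6 -13.6] [645.3  -2.7   9.4]
237.0 213.0 10.0 [  2.  -30.7 104.6] [592.8 109.    9.7]
318.0 213.0 10.0 [  2.   29.1 104.6] [651.5 120.5  10.3]
278.0 176.5 10.0 [ 29.5  -0.5 104.6] [617.4 141.9  10.1]
234.0 115.5 10.0 [ 71.3 -30.  104.6] [580.4 177.2   9.3]
322.0 115.5 10.0 [ 71.3  29.1 104.6] [638.6 188.4   9.2]
278.0 69.0 10.0 [100.1  -0.5 104.6] [604.  211.1   9.8]
278.0 162.0 10.0 [ 39.9  -0.5 104.6] [615.4 152.    9.7]
```

Emit:
move_arm --moves '[{"turn": [0,0,0],"translation": [-0.7,0,20],"hand": 0},{"turn": [0,0,0],"translation": [0,0,20],"hand": 0},{"turn": [0,0,0],"translation": [0,0,12],"hand": 0},{"turn": [0,0,0],"translation": [0,0,6],"hand": 0},{"turn": [0,0,0],"translation": [0,0,3],"hand": 0},{"turn": [0,0,0],"translation": [0,0,0],"hand": 0},{"turn": [0,0,0],"translation": [0,0,0],"hand": 0},{"turn": [0,0,0],"translation": [0,0,0],"hand": 0}]'

```text
time_s: 10.97
eef_pos: [624.7, 112.0, 54.3]
ee_rot: [0.001, 0.637, 0.771, 0.001]
force: [0.3, 0.6, -3.7]
grip_width: 0.338
grip_force: 41.0
```

```bash
python3 d.py 623.2 112.3 51.1
```

```text
t 10.97 tcp [624.7 112.   54.3] yaw_y 10.89 tilt [ 0.0017  0.     -1.    ] F [ 0.3  0.6 -3.7] grip 0.338 41.0
tool delta [ 0.5 -1.4  3.2]
```

Emit:
move_arm --moves '[{"turn": [0,0,0],"translation": [0.3,-1.2,1.5],"hand": 0},{"turn": [0,0,0],"translation": [0,0,1],"hand": 0},{"turn": [0,0,0],"translation": [0,0,0.6],"hand": 0},{"turn": [0,0,0],"translation": [0,0,0],"hand": 0},{"turn": [0,0,0],"translation": [0,0,0],"hand": 0},{"turn": [0,0,0],"translation": [0,0,0],"hand": 0}]'

```text
time_s: 11.47
eef_pos: [623.0, 112.1, 51.1]
ee_rot: [0.0, 0.637, 0.771, 0.0]
force: [-4.6, 0.2, 5.7]
grip_width: 0.339
grip_force: 41.9
```

```bash
python3 d.py 623.2 112.3 51.1
```

```text
t 11.47 tcp [623.  112.1  51.1] yaw_y 10.89 tilt [ 3.e-04 -0.e+00 -1.e+00] F [-4.6  0.2  5.7] grip 0.339 41.9
tool delta [0.2 0.3 0. ]
```

Emit:
move_arm --moves '[{"turn": [0,0,0],"translation": [0,0,0],"hand": 1},{"turn": [0,0,0],"translation": [0,0,0],"hand": 1},{"turn": [0,0,0],"translation": [0,0,0],"hand": 1},{"turn": [0,0,0],"translation": [0,0,0],"hand": 1},{"turn": [0,0,0],"translation": [0,0,0],"hand": 1},{"turn": [0,0,0],"translation": [0,0,-15],"hand": 1},{"turn": [0,0,0],"translation": [0,0,-30],"hand": 1},{"turn": [0,0,0],"translation": [0,0,-30],"hand": 1},{"turn": [0,0,0],"translation": [-10,-6,-25],"hand": 1},{"turn": [0,0,0],"translation": [-30,-20,-10],"hand": 1}]'

```text
time_s: 12.3
eef_pos: [606.7, 70.1, 164.0]
ee_rot: [0.002, 0.635, 0.772, 0.002]
force: [1.8, -1.4, 0.9]
grip_width: 0.998
grip_force: 0.0
```

Emit:
move_arm --moves '[{"turn": [0,0,0],"translation": [-31,-20,0],"hand": 1},{"turn": [0,0,0],"translation": [-31,-20,0],"hand": 1},{"turn": [0,0,0],"translation": [-31,-20,0],"hand": 1},{"turn": [0,0,0],"translation": [-31,-20,0],"hand": 1},{"turn": [0,0,0],"translation": [-31,-20,0],"hand": 1},{"turn": [0,0,0],"translation": [-31,-20,0],"hand": 1},{"turn": [0,0,0],"translation": [-31,-20,0],"hand": 1},{"turn": [0,0,0],"translation": [-31,-21,0],"hand": 1},{"turn": [0,0,0],"translation": [-31,-21,0],"hand": 1},{"turn": [0,0,0],"translation": [-30,-21,0],"hand": 1}]'

```text
time_s: 13.13
eef_pos: [463.0, -275.6, 160.4]
ee_rot: [0.0, 0.637, 0.771, -0.0]
force: [0.8, -0.7, -0.3]
grip_width: 1.0
grip_force: 0.0
```

Emit:
move_arm --moves '[{"turn": [0,0,0],"translation": [-16,-12,0],"hand": 1},{"turn": [0,0,0],"translation": [0,0,0],"hand": 1},{"turn": [0,0,0],"translation": [0,0,0],"hand": 1},{"turn": [0,0,0],"translation": [0,0,0],"hand": 1}]'

```text
time_s: 13.47
eef_pos: [455.5, -291.2, 160.2]
ee_rot: [-0.0, 0.637, 0.771, 0.0]
force: [0.7, -0.3, -1.0]
grip_width: 1.001
grip_force: 0.0
```

```bash
python3 w.py 455.5 -292.6 pics/w6.png; python3 d.py 455.5 -292.6 54
```

```text
70.37515942760557 [ 452.2 -292.    68.9] [29.1 29.5  4.8]
t 13.52 tcp [ 455.7 -290.9  160.2] yaw_y 10.96 tilt [ 0.e+00  3.e-04 -1.e+00] F [0.3 0.4 0.3] grip 1.001 0.0
tool delta [ -1.7  -0.5 106.2]
```

Emit:
move_arm --moves '[{"turn": [0,0,0],"translation": [-0.7,-2,28],"hand": 1},{"turn": [0,0,0],"translation": [0,0,28],"hand": 1},{"turn": [0,0,0],"translation": [0,0,26],"hand": 1},{"turn": [0,0,0],"translation": [0,0,16],"hand": 1},{"turn": [0,0,0],"translation": [0,0,8],"hand": 1},{"turn": [0,0,0],"translation": [0,0,0],"hand": 1},{"turn": [0,0,0],"translation": [0,0,0],"hand": 0},{"turn": [0,0,0],"translation": [0,0,0],"hand": 0},{"turn": [0,0,0],"translation": [0,0,0],"hand": 0},{"turn": [0,0,0],"translation": [0,0,0],"hand": 0}]'

```text
time_s: 14.35
eef_pos: [453.7, -293.2, 55.1]
ee_rot: [0.001, 0.637, 0.771, -0.0]
force: [-1.0, -0.3, 0.4]
grip_width: 0.452
grip_force: 0.0
```

Emit:
move_arm --moves '[{"turn": [0,0,0],"translation": [0,0,0],"hand": 0},{"turn": [0,0,0],"translation": [0,0,0],"hand": 0},{"turn": [0,0,0],"translation": [0,0,0],"hand": 0},{"turn": [0,0,0],"translation": [0,0,0],"hand": 0},{"turn": [0,0,0],"translation": [0,0,0],"hand": 0},{"turn": [0,0,0],"translation": [0,0,0],"hand": 0}]'

```text
time_s: 14.85
eef_pos: [453.5, -293.2, 55.0]
ee_rot: [0.0, 0.637, 0.771, -0.0]
force: [-2.2, 1.3, 6.4]
grip_width: 0.341
grip_force: 39.1
```

```bash
python3 d.py 636.1 43.8 135
```

```text
t 14.85 tcp [ 453.5 -293.2   55. ] yaw_y 10.88 tilt [ 7.e-04 -7.e-04 -1.e+00] F [-2.2  1.3  6.4] grip 0.341 39.1
tool delta [296.4 243.  -80.2]
```

Emit:
move_arm --moves '[{"turn": [0,0,0],"translation": [0,0,-20],"hand": 0},{"turn": [0,0,0],"translation": [0,0,-35],"hand": 0},{"turn": [0,0,0],"translation": [10,8,-25],"hand": 0},{"turn": [0,0,0],"translation": [24,20,0],"hand": 0},{"turn": [0,0,0],"translation": [30,25,0],"hand": 0},{"turn": [0,0,0],"translation": [30,25,0],"hand": 0},{"turn": [0,0,0],"translation": [30,25,0],"hand": 0},{"turn": [0,0,0],"translation": [30,25,0],"hand": 0},{"turn": [0,0,0],"translation": [30,25,0],"hand": 0},{"turn": [0,0,0],"translation": [30,24,0],"hand": 0}]'

```text
time_s: 15.68
eef_pos: [587.1, -47.3, 133.7]
ee_rot: [-0.001, 0.637, 0.771, -0.0]
force: [1.2, 0.0, -3.9]
grip_width: 0.343
grip_force: 40.7
```

Emit:
move_arm --moves '[{"turn": [0,0,0],"translation": [30,24,0],"hand": 0},{"turn": [0,0,0],"translation": [28,22,0],"hand": 0},{"turn": [0,0,0],"translation": [16,13,0],"hand": 0},{"turn": [0,0,0],"translation": [8,6.5,0],"hand": 0},{"turn": [0,0,0],"translation": [0,0,0],"hand": 0},{"turn": [0,0,0],"translation": [0,0,0],"hand": 0},{"turn": [0,0,0],"translation": [0,0,0],"hand": 0}]'

```text
time_s: 16.27
eef_pos: [635.1, 42.2, 133.9]
ee_rot: [-0.0, 0.637, 0.771, -0.0]
force: [0.2, -0.9, -3.0]
grip_width: 0.335
grip_force: 40.7
```

```bash
cat > v.py <<'E'
from w import *
c=wrist();i=c['image'];cv2.imwrite('/tmp/raw.png',i);u0,v0,u1,v1=map(int,sys.argv[1:5])
cv2.imwrite(sys.argv[5],cv2.resize(i[v0:v1,u0:u1],None,fx=3,fy=3,interpolation=3))
E
python3 d.py 636.1 43.8 65; python3 v.py 180 160 380 360 pics/w7.png
```

```text
t 16.27 tcp [635.1  42.2 133.9] yaw_y 10.82 tilt [-1.e-03 -2.e-04 -1.e+00] F [ 0.2 -0.9 -3. ] grip 0.335 40.7
tool delta [ 1.3  1.4 68.9]
```

View pics/w7.png

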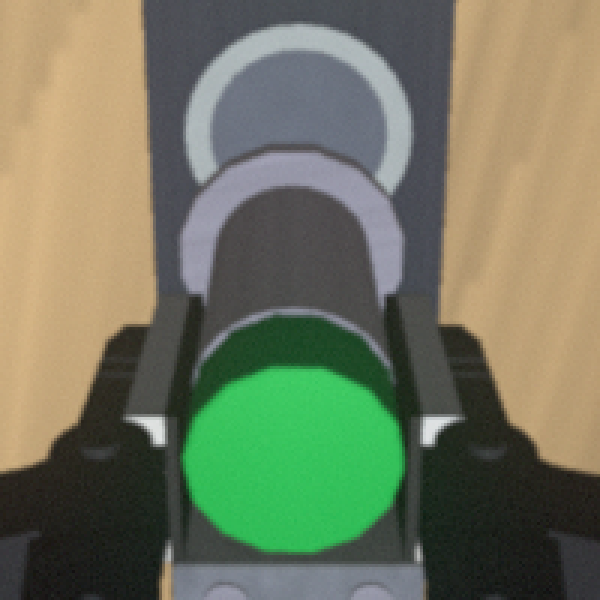

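The green cap centre is at crop (293,459), raw (277.5,312.7). The mark-3 ring spans crop x 185–413 with its top at y 23, raw (241.4–317.4, 167.3).

```bash
python3 px.py 277.5,312.7,148.9 277.5,281.5,148.9 277.5,344,148.9 241.4,203.7,10 317.4,203.7,10 279.3,167.4,10; python3 d.py 636.1 43.8 65
```

```text
277.5 312.7 148.9 [  2.1  -0.7 -14.7] [634.   45.1 150.4]
277.5 281.5 148.9 [ 16.   -0.7 -14.7] [631.7  57.4 148.3]
277.5 344.0 148.9 [-12.9  -0.7 -14.7] [655.4 -67.8  34.8]
241.4 203.7 10.0 [  2.9 -29.4 124.2] [605.7  39.4   9.7]
317.4 203.7 10.0 [  2.9  30.9 124.2] [665.2  50.6   9.3]
279.3 167.4 10.0 [ 32.1   0.6 124.2] [629.8  73.7   9.6]
t 16.37 tcp [635.3  42.2 134.2] yaw_y 10.79 tilt [-4.e-04 -2.e-04 -1.e+00] F [ 0.   0.4 -3.8] grip 0.344 40.7
tool delta [ 1.4  1.2 69.2]
```

Emit:
move_arm --moves '[{"turn": [0,0,0],"translation": [0.5,1,22],"hand": 0},{"turn": [0,0,0],"translation": [0,0,22],"hand": 0},{"turn": [0,0,0],"translation": [0,0,14],"hand": 0},{"turn": [0,0,0],"translation": [0,0,6],"hand": 0},{"turn": [0,0,0],"translation": [0,0,3],"hand": 0},{"turn": [0,0,0],"translation": [0,0,0],"hand": 0},{"turn": [0,0,0],"translation": [0,0,0],"hand": 0},{"turn": [0,0,0],"translation": [0,0,0],"hand": 0}]'

```text
time_s: 17.03
eef_pos: [637.0, 44.0, 68.4]
ee_rot: [0.001, 0.637, 0.771, 0.001]
force: [0.2, -1.2, -3.6]
grip_width: 0.34
grip_force: 40.7
```

```bash
python3 d.py 636.6 42.9 65
```

```text
t 17.03 tcp [637.   44.   68.4] yaw_y 10.88 tilt [ 2.e-03 -2.e-04 -1.e+00] F [ 0.2 -1.2 -3.6] grip 0.34 40.7
tool delta [-1.  -0.6  3.4]
```

Emit:
move_arm --moves '[{"turn": [0,0,0],"translation": [-0.8,-0.3,1.5],"hand": 0},{"turn": [0,0,0],"translation": [0,0,1.2],"hand": 0},{"turn": [0,0,0],"translation": [0,0,0.7],"hand": 0},{"turn": [0,0,0],"translation": [0,0,0],"hand": 0},{"turn": [0,0,0],"translation": [0,0,0],"hand": 0},{"turn": [0,0,0],"translation": [0,0,0],"hand": 0}]'

```text
time_s: 17.53
eef_pos: [636.6, 43.2, 65.0]
ee_rot: [0.001, 0.637, 0.771, 0.0]
force: [-4.0, -1.0, 5.9]
grip_width: 0.338
grip_force: 41.5
```

```bash
python3 d.py 636.6 42.9 65
```

```text
t 17.53 tcp [636.6  43.2  65. ] yaw_y 10.9 tilt [ 1.e-03 -4.e-04 -1.e+00] F [-4.  -1.   5.9] grip 0.338 41.5
tool delta [-0.3 -0.   0. ]
```

Emit:
move_arm --moves '[{"turn": [0,0,0],"translation": [0,0,0],"hand": 1},{"turn": [0,0,0],"translation": [0,0,0],"hand": 1},{"turn": [0,0,0],"translation": [0,0,0],"hand": 1},{"turn": [0,0,0],"translation": [0,0,0],"hand": 1},{"turn": [0,0,0],"translation": [0,0,0],"hand": 1},{"turn": [0,0,0],"translation": [0,0,-15],"hand": 1},{"turn": [0,0,0],"translation": [0,0,-30],"hand": 1},{"turn": [0,0,0],"translation": [0,0,-35],"hand": 1},{"turn": [0,0,0],"translation": [10,-4,-30],"hand": 1},{"turn": [0,0,0],"translation": [30,-12,0],"hand": 1}]'

```text
time_s: 18.37
eef_pos: [616.4, 77.2, 180.2]
ee_rot: [0.005, 0.638, 0.77, 0.003]
force: [0.9, -0.1, 0.5]
grip_width: 0.998
grip_force: 0.0
```

Emit:
move_arm --moves '[{"turn": [0,0,0],"translation": [35,-14,0],"hand": 1},{"turn": [0,0,0],"translation": [35,-14,0],"hand": 1},{"turn": [0,0,0],"translation": [35,-15,0],"hand": 1},{"turn": [0,0,0],"translation": [35,-15,0],"hand": 1},{"turn": [0,0,0],"translation": [35,-15,0],"hand": 1},{"turn": [0,0,0],"translation": [35,-15,0],"hand": 1},{"turn": [0,0,0],"translation": [32,-13,0],"hand": 1},{"turn": [0,0,0],"translation": [17,-7,0],"hand": 1},{"turn": [0,0,0],"translation": [0,0,0],"hand": 1},{"turn": [0,0,0],"translation": [0,0,0],"hand": 1}]'

```text
time_s: 19.2
eef_pos: [457.8, 314.0, 173.9]
ee_rot: [0.0, 0.636, 0.772, 0.0]
force: [-0.1, -0.3, -0.4]
grip_width: 1.002
grip_force: 0.0
```

```bash
python3 w.py 459 313.6 pics/w8.png; python3 d.py 457.5 313.6 66
```

```text
85.42901033990528 [456.3 315.5  84. ] [29.2 29.7  5.1]
t 19.25 tcp [458.3 313.3 173.8] yaw_y 10.9 tilt [ 3.e-04 -1.e-04 -1.e+00] F [ 0.9 -0.5 -0.6] grip 1.003 0.0
tool delta [  0.5  -0.8 107.8]
```

Emit:
move_arm --moves '[{"turn": [0,0,0],"translation": [1.5,-0.5,28],"hand": 1},{"turn": [0,0,0],"translation": [0,0,28],"hand": 1},{"turn": [0,0,0],"translation": [0,0,26],"hand": 1},{"turn": [0,0,0],"translation": [0,0,17],"hand": 1},{"turn": [0,0,0],"translation": [0,0,8],"hand": 1},{"turn": [0,0,0],"translation": [0,0,0],"hand": 1},{"turn": [0,0,0],"translation": [0,0,0],"hand": 0},{"turn": [0,0,0],"translation": [0,0,0],"hand": 0},{"turn": [0,0,0],"translation": [0,0,0],"hand": 0},{"turn": [0,0,0],"translation": [0,0,0],"hand": 0}]'

```text
time_s: 20.08
eef_pos: [457.8, 315.0, 67.7]
ee_rot: [0.0, 0.637, 0.771, 0.001]
force: [0.1, -0.4, 0.1]
grip_width: 0.455
grip_force: 0.0
```

Emit:
move_arm --moves '[{"turn": [0,0,0],"translation": [0,0,0],"hand": 0},{"turn": [0,0,0],"translation": [0,0,0],"hand": 0},{"turn": [0,0,0],"translation": [0,0,0],"hand": 0},{"turn": [0,0,0],"translation": [0,0,0],"hand": 0},{"turn": [0,0,0],"translation": [0,0,0],"hand": 0},{"turn": [0,0,0],"translation": [0,0,0],"hand": 0}]'

```text
time_s: 20.58
eef_pos: [457.5, 315.1, 67.6]
ee_rot: [0.0, 0.637, 0.771, 0.0]
force: [-2.1, -0.5, 7.1]
grip_width: 0.34
grip_force: 39.2
```

```bash
python3 d.py 650 -25 175
```

```text
t 20.58 tcp [457.5 315.1  67.6] yaw_y 10.9 tilt [ 9.e-04  3.e-04 -1.e+00] F [-2.1 -0.5  7.1] grip 0.34 39.2
tool delta [-370.3  124.8 -107.3]
```

Emit:
move_arm --moves '[{"turn": [0,0,0],"translation": [0,0,-20],"hand": 0},{"turn": [0,0,0],"translation": [0,0,-35],"hand": 0},{"turn": [0,0,0],"translation": [-10,0,-25],"hand": 0},{"turn": [0,0,0],"translation": [-25,0,0],"hand": 0},{"turn": [0,0,0],"translation": [-35,0,0],"hand": 0},{"turn": [0,0,0],"translation": [-35,0,0],"hand": 0},{"turn": [0,0,0],"translation": [-35,0,0],"hand": 0},{"turn": [0,0,0],"translation": [-35,0,0],"hand": 0},{"turn": [0,0,0],"translation": [-35,0,0],"hand": 0},{"turn": [0,0,0],"translation": [-35,0,0],"hand": 0}]'

```text
time_s: 21.42
eef_pos: [503.3, 72.7, 146.5]
ee_rot: [-0.0, 0.637, 0.771, -0.0]
force: [1.1, -0.5, -3.8]
grip_width: 0.342
grip_force: 40.7
```

Emit:
move_arm --moves '[{"turn": [0,0,0],"translation": [-35,0,0],"hand": 0},{"turn": [0,0,0],"translation": [-35,0,0],"hand": 0},{"turn": [0,0,0],"translation": [-30,8,0],"hand": 0},{"turn": [0,0,0],"translation": [-25,20,0],"hand": 0},{"turn": [0,0,0],"translation": [0,32,0],"hand": 0},{"turn": [0,0,0],"translation": [0,32,0],"hand": 0},{"turn": [0,0,0],"translation": [0,22,0],"hand": 0},{"turn": [0,0,0],"translation": [0,11,0],"hand": 0},{"turn": [0,0,0],"translation": [0,0,0],"hand": 0},{"turn": [0,0,0],"translation": [0,0,0],"hand": 0}]'

```text
time_s: 22.25
eef_pos: [649.4, -24.6, 145.7]
ee_rot: [-0.001, 0.637, 0.771, -0.001]
force: [0.1, -0.8, -2.9]
grip_width: 0.33
grip_force: 40.9
```

Emit:
move_arm --moves '[{"turn": [0,0,0],"translation": [0,0,0],"hand": 0},{"turn": [0,0,0],"translation": [0,0,0],"hand": 0}]'

```text
time_s: 22.42
eef_pos: [649.2, -25.0, 146.8]
ee_rot: [-0.0, 0.637, 0.771, -0.0]
force: [0.9, -0.1, -3.1]
grip_width: 0.341
grip_force: 40.9
```

```bash
python3 d.py 650 -25 77.6; python3 v.py 180 160 380 360 pics/w9.png
```

```text
t 22.42 tcp [649.2 -25.  146.8] yaw_y 10.87 tilt [-7.e-04  1.e-04 -1.e+00] F [ 0.9 -0.1 -3.1] grip 0.341 40.9
tool delta [-0.2  0.8 69.2]
```

View pics/w9.png

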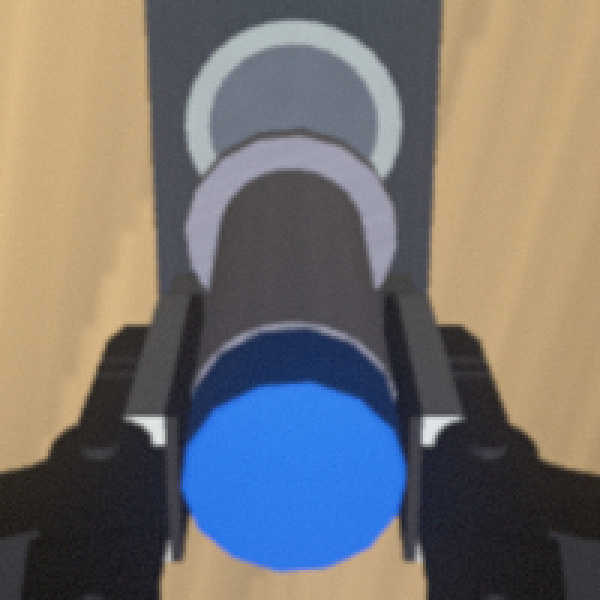

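The blue cap is at crop (293.5,476.5), raw (277.5,318.5). The mark-4 ring spans crop x 186–402 with its top at y 18.

```bash
python3 px.py 277.5,318.5,164.2 277.5,286.7,164.2 277.5,350.3,164.2 241.7,201.3,10 313.7,201.3,10 277.7,165.7,10; python3 d.py 650 -25 77.6
```

```text
277.5 318.5 164.2 [  1.3  -0.7 -17.1] [648.5 -23.8 164.3]
277.5 286.7 164.2 [ 15.3  -0.7 -17.1] [646.  -11.  162.8]
277.5 350.3 164.2 [-13.8  -0.7 -17.1] [ 679.  -183.4   -0.2]
241.7 201.3 10.0 [  1.  -30.6 137.1] [619.2 -30.    9.4]
313.7 201.3 10.0 [  1.   29.4 137.1] [678.1 -18.4  10.3]
277.7 165.7 10.0 [ 31.   -0.6 137.1] [643.    5.2   9.3]
t 22.52 tcp [649.5 -25.  147.1] yaw_y 10.87 tilt [-0.e+00 -1.e-04 -1.e+00] F [ 0.1  0.2 -4. ] grip 0.343 40.9
tool delta [-0.1  0.5 69.5]
```

Emit:
move_arm --moves '[{"turn": [0,0,0],"translation": [0,0,22],"hand": 0},{"turn": [0,0,0],"translation": [0,0,22],"hand": 0},{"turn": [0,0,0],"translation": [0,0,14],"hand": 0},{"turn": [0,0,0],"translation": [0,0,6],"hand": 0},{"turn": [0,0,0],"translation": [0,0,3],"hand": 0},{"turn": [0,0,0],"translation": [0,0,0],"hand": 0},{"turn": [0,0,0],"translation": [0,0,0],"hand": 0},{"turn": [0,0,0],"translation": [0,0,0],"hand": 0}]'

```text
time_s: 23.18
eef_pos: [650.5, -24.9, 81.1]
ee_rot: [0.001, 0.637, 0.771, 0.0]
force: [-0.5, -0.6, -3.1]
grip_width: 0.343
grip_force: 40.9
```

```bash
python3 d.py 649.6 -25 77.6
```

```text
t 23.18 tcp [650.5 -24.9  81.1] yaw_y 10.89 tilt [ 2.1e-03 -4.0e-04 -1.0e+00] F [-0.5 -0.6 -3.1] grip 0.343 40.9
tool delta [ 0.1 -0.9  3.5]
```

Emit:
move_arm --moves '[{"turn": [0,0,0],"translation": [0,-0.5,1.5],"hand": 0},{"turn": [0,0,0],"translation": [0,0,1.2],"hand": 0},{"turn": [0,0,0],"translation": [0,0,0.8],"hand": 0},{"turn": [0,0,0],"translation": [0,0,0],"hand": 0},{"turn": [0,0,0],"translation": [0,0,0],"hand": 0},{"turn": [0,0,0],"translation": [0,0,0],"hand": 0}]'

```text
time_s: 23.68
eef_pos: [649.7, -25.1, 77.6]
ee_rot: [0.001, 0.637, 0.771, 0.0]
force: [-3.3, -0.7, 5.4]
grip_width: 0.344
grip_force: 41.9
```

```bash
python3 d.py 649.6 -25 77.6
```

```text
t 23.68 tcp [649.7 -25.1  77.6] yaw_y 10.89 tilt [ 1.1e-03 -5.0e-04 -1.0e+00] F [-3.3 -0.7  5.4] grip 0.344 41.9
tool delta [ 0.1 -0.1  0. ]
```

Release, rise, and back away so the cameras can see the bar.

Emit:
move_arm --moves '[{"turn": [0,0,0],"translation": [0,0,0],"hand": 1},{"turn": [0,0,0],"translation": [0,0,0],"hand": 1},{"turn": [0,0,0],"translation": [0,0,0],"hand": 1},{"turn": [0,0,0],"translation": [0,0,0],"hand": 1},{"turn": [0,0,0],"translation": [0,0,0],"hand": 1},{"turn": [0,0,0],"translation": [0,0,-15],"hand": 1},{"turn": [0,0,0],"translation": [0,0,-30],"hand": 1},{"turn": [0,0,0],"translation": [0,0,-35],"hand": 1},{"turn": [0,0,0],"translation": [0,0,-35],"hand": 1},{"turn": [0,0,0],"translation": [-20,-20,-20],"hand": 1}]'

```text
time_s: 24.52
eef_pos: [635.4, -45.8, 215.3]
ee_rot: [0.002, 0.635, 0.772, 0.002]
force: [-0.8, -0.8, 0.6]
grip_width: 1.002
grip_force: 0.0
```

Emit:
move_arm --moves '[{"turn": [0,0,0],"translation": [-20,-30,-10],"hand": 1},{"turn": [0,0,0],"translation": [-20,-30,-10],"hand": 1},{"turn": [0,0,0],"translation": [-20,-30,-10],"hand": 1},{"turn": [0,0,0],"translation": [-20,-30,0],"hand": 1},{"turn": [0,0,0],"translation": [-20,-30,0],"hand": 1},{"turn": [0,0,0],"translation": [-20,-30,0],"hand": 1},{"turn": [0,0,0],"translation": [-10,-10,0],"hand": 1},{"turn": [0,0,0],"translation": [0,0,0],"hand": 1},{"turn": [0,0,0],"translation": [0,0,0],"hand": 1}]'

```text
time_s: 25.27
eef_pos: [471.5, -212.2, 241.5]
ee_rot: [0.0, 0.637, 0.771, 0.0]
force: [-0.1, -0.2, 0.1]
grip_width: 0.999
grip_force: 0.0
```

```bash
python3 - <<'E'
from h import *
np.set_printoptions(precision=1,suppress=True)
M=[(611,181.3),(624.1,112.7),(637.1,43.8),(650.5,-25)];H=[50,65,80,95];ims=[]
for n in('top','scene'):
    c=capture(n);m=P(c)
    for (x,y),h in zip(M,H):
        k=(np.hypot(m[...,0]-x,m[...,1]-y)<26)&(m[...,2]>h-5)&(m[...,2]<h+9)&(c['z_map']>0);q=m[k]
        print(n,h,len(q),(q.min(0)+q.max(0))/2-[x,y,0],np.ptp(q,axis=0))
    u0,v0=((165,170) if n=='top' else (240,140))
    ims.append(cv2.resize(c['image'][v0:v0+130,u0:u0+160],(400,325),interpolation=3))
cv2.imwrite('pics/end.png',cv2.hconcat(ims))
E
```

```text
top 50 112 [ 1.  -1.2 50.3] [27.8 28.  10.4]
top 65 112 [ 1.2 -1.3 65.4] [27.9 27.8  9.3]
top 80 115 [ 1.4  0.2 80.4] [27.8 27.4 10. ]
top 95 116 [ 0.8 -0.2 95. ] [27.5 29.1 10. ]
scene 50 94 [ 2.8 -0.4 49.1] [30.3 32.4  7.8]
scene 65 99 [ 1.4 -2.3 64.6] [30.  27.9  7. ]
scene 80 113 [ 1.4 -1.5 79.2] [29.4 29.6  7.5]
scene 95 127 [ 1.1 -1.9 94. ] [30.7 28.7  7.3]
```

View pics/end.png

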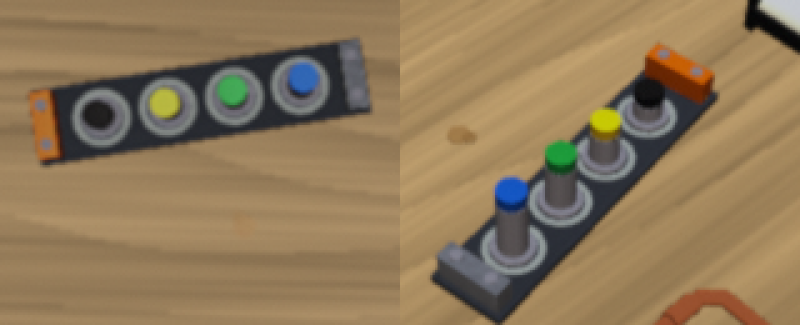

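All four posts stand upright in their rings: black by the orange stop (crop 98,115), then yellow, green, and blue by the grey stop (crop 303,78). Each is within about 1–3 mm of its mark's centre.

```bash
python3 -c "
from rig import finish_job; print(finish_job())"
```

```text
the job is handed in; nothing more can be done
None
```

The job is handed in after about 25 s: the posts stand upright on their marks as black, yellow, green, blue from the orange stop to the grey stop, each measured within about 3 mm of its mark's centre, and I left the firebrick, sealant gun and copper pipe alone.

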